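# Uncap the telescopic camera mast and hold it pulled out to its second stop

## Robot

A 6-joint arm with a two-finger parallel gripper is mounted at the origin on a cart in front of the work surface, level with it; the furniture and walls round the work are solid. World frame = base frame: x ahead of the robot, y to its left, z up, the work surface at z = 0. Lengths are in m, angles in rad, forces in N, time in s.
With the tool pointing down it reaches from about 0.375 to 0.925 m from the base axis. Payload 5.7 kg.
Tool frame: the origin (TCP) lies midway between the tips of the shut fingers; the grasp point (between the pads) lies grip_point_offset behind it (grip_point_offset is the distance from the TCP to the grasp point, in m); z points along the fingers, y is the line along which they close (so a half turn about z gives the same grasp; the last joint's range is limited). The gripper opens to 85 mm and grips with 20 to 120 N. Pads are 22 mm wide; open, the fingers measure 114 mm over their backs; the gripper's body (76 mm by 85 mm) begins 54 mm behind the grasp point. The pads swing forward as they close: fully open they stand 13 mm farther back than shut.
Start: joints at [0.986, 0.359, 1.51, -0, 1.272, -0.115], TCP at [0.272, 0.535, 0.2] pointing down, gripper open.
Joint ranges: [-2.97, 2.97], [-1.01, 2.36], [0.21, 2.38], [-0.96, 4.11], [0.2, 2.71], [-2.98, 2.98]. Speed limits (rad/s): [2.39, 2.39, 3.14, 3.14, 3.14, 3.14].

## Interface

Orientations are given as [roll, pitch, yaw] about the fixed x, y, z axes, in that order (R = Rz(yaw) Ry(pitch) Rx(roll)).
In Python, from cell import * gives the robot as it stands.
- The arm moves only by the tool send_rows, never from a script. Its argument "plan" is a list that holds one entry, the list of rows, each a list of 7 numbers: the finger opening in mm, from 0 to 85.4, then the shift along the world's x, y, z in mm, then the turn, a rotation vector about the world's x, y, z in degrees. In form: [[[gripper, x, y, z, wx, wy, wz], ...]]. A call has 1 to 8 rows; each row shifts and turns the commanded pose from where the row before left it; what a row does not reach is not made up. A row lasts 1/10 s, in which the tool goes at most 50 mm and 8.59 degrees, less where a joint would pass 70% of its speed; a pose out of reach is approached as far as the arm can. A call with a gripper value outside its range is refused whole. The fingers move at their own pace and stop on an object; "squeeze" is the grip in N (left out, the last holds). Time passes only in rows, so rows that do not move let the fingers close. It gives the time, the measured TCP pose, the force, the opening and the grip force at its end, in the units of the state.
- read_state(): the state, without advancing time (a new reading comes with each control period).
- capture(name): name is "scene" or "top" or "wrist"; returns the picture (400x640x3 uint8, red, green, blue); there is no depth.
- camera_info(name): a dict with "K" (3x3 intrinsics, pixels), "k1" (the pictures are not rectified: a ray, as slopes to the right and down, at radius r is drawn at 1 + k1 r^2 times it, then the intrinsics apply), "rvec" (rotation vector, rad) and "tvec" (3), from world to camera coordinates, as OpenCV has them; the wrist camera has in their place "mount" (4x4, takes a point from camera to tool coordinates, whose origin is the TCP and whose axes are the flange's). Camera axes: x right, y down, z forward; pixel columns grow to the right and rows downward; lengths in m; the calibration is good to about 2 mm. A picture is of the moment at which its call begins: read the wrist's pose just before it. camera_info takes no time and is no camera call.
- hand_in(): hands the job in; it is judged then, once.
The state is a dict: "clock": time; "joint_pos": joint angles; "qvel": joint speeds; "joint_torque": joint torques, N m; "position": TCP position; "eef_rot": TCP orientation; "force": force on the tool from outside, world axes, zero at the start; "moment": the same for the moment, N m; "gripper_width": finger opening in m; "grip_force": force on a finger pad.
Only numpy, scipy, OpenCV 4.12 (cv2) and the standard library are available. Lean on these libraries where they do the work, as an engineer would, in place of code of your own. Each camera call takes 0.05 s, during which the arm holds its last target. There are 200 camera calls.

## Task

The little telescopic mast that carries the filming camera is to be held up while a colleague screws the camera on: lift the loose dust cap off its head and stand the cap upright on the square rubber mat. Then squeeze the button in the side of the head, pull the head straight up past the first stop to the second stop, so that both tube sections are fully out, and finish still holding it there (it springs back when let go); leave the other things on the worktop where they stand.

Things in the scene. Friction and masses are not known exactly. Their poses are not given: they have to be found in the camera images.
- mast: Telescopic camera mast, fixed upright on the worktop. Origin: centre of its foot's underside, on the worktop; z up along the tube; +y points to the button side of the head. Dark round foot 110 mm across, 20 mm high; black outer tube 34 mm across with a 42 mm collar from 75 to 88 mm height; above it the black head, pushed home and hidden by the cap at the start.
- head_grip (a point): Centre of the mast's head, 116 mm above the worktop when home; axes as mast. Black block 36 x 36 mm, 44 mm high (24 mm below to 20 mm above this point); a camera screw on top ends 31 mm above it. The grey button is on the +y face, at this height, proud to 26 mm from this point; the -y face is plain, 18 mm from it. Squeezing the head along y between two fingers presses the button.
- mast_button (a joint): Button in the head's +y side, 16 mm wide, 22 mm high, 8 mm proud: 0 out, 0.007 m fully in. Its spring takes 3 N to start, 7 N fully in. The head is latched down until the button is more than about 5 mm in; once the head has risen 20 mm the button no longer matters.
- mast_head (a joint): How far the inner tube with the head is out of the middle tube: 0 home, 0.05 m fully out (the first stop). Pull of about 4 to 6 N against a return spring.
- mast_mid (a joint): How far the middle tube is out of the outer tube: 0 home, 0.05 m fully out. It moves once the inner tube is at its first stop and the pull rises to 8 to 10 N. At the rigid second stop both joints are 0.05 m, the head 0.1 m above home. Both sections spring back when the head is let go.
- cap: Loose dust cap over the mast's head, an upside-down grey cup of about 90 g with a round black knob on top: 64 mm outer, 58 mm inner diameter, 83 mm high with the knob, skirt 50 mm deep inside. Origin: centre of its open lower rim, z up; at the start 99 mm above the worktop. It must rise 50 mm to clear the head and its screw.
- cap_knob (a point): Centre of the cap's knob, 72 mm above the cap's lower rim. The knob is an upright cylinder of 24 mm diameter, 22 mm high (from 61 to 83 mm above the rim) on a neck of 18 mm diameter, 6 mm high.
- mat: Square dark rubber mat, 160 x 160 mm, 3 mm thick, fixed on the worktop and free of other things. Origin: centre of its underside; x and y along its sides.
- pot_dark: Bystander: low dark pot with a gold lid, 53 mm diameter, 36 mm high, loose. Origin at the centre of its underside.
- pot_pale: Bystander: pale pot with a black lid, 61 mm diameter, 48 mm high, loose. Origin at the centre of its underside.
- clip_white: Bystander: white sectioning clip, 110 x 15 x 18 mm, lying loose, its length along x. Origin at the centre of its underside.
Not all that is in view belongs to the job. What is shaped like the mast but blue is not meant.

How it is judged:
On the way, in this order (a step that is already met when the one before it is completed fails the run):
1. the cap is lifted clear of the mast (z of cap in the frame of mast above 0.15 m), for 0.1 s.
2. the cap stands upright on the mat, let go (height (world z) of cap below 0.008 m and angle between cap's own z axis and vertical below 0.1 rad and x of cap in the frame of mat between -0.055 and 0.055 m and y of cap in the frame of mat between -0.055 and 0.055 m and contact force between the fingers and cap below 0.1 N and linear speed of cap below 0.02 m/s), for 0.2 s.
3. the button is squeezed in while the head is still home (value of joint mast_button above 0.0045 m and value of joint each of mast_head, mast_mid below 0.01 m), for 0.05 s.
4. both tube sections are fully out (value of joint each of mast_head, mast_mid above 0.045 m), for 0.2 s.
At the end, for the whole second after the job is handed in: Both tube sections are out by over 45 of 50 mm (head_grip over 206 mm high) and the fingers hold the head with over 2 N; the cap stands upright (within 0.1 rad), at rest and let go on the mat, its centre within 55 mm of the mat's centre along each side (all of step 4 and height (world z) of head_grip above 0.206 m and contact force between the fingers and mast above 2 N and contact force between cap and mast below 0.1 N and height (world z) of cap below 0.008 m and angle between cap's own z axis and vertical below 0.1 rad and x of cap in the frame of mat between -0.055 and 0.055 m and y of cap in the frame of mat between -0.055 and 0.055 m and linear speed of cap below 0.02 m/s); the arm keeps its last pose, push and grip.
It fails at once if a bystander is moved by more than 30 mm (distance of any of pot_dark, pot_pale, clip_white from where it was at the start of the episode above 0.03 m).
It also fails if it takes over 58 s, if anything falls off the work surface, if the arm or the gripper's body presses on something with over 40 N, if the wrist force passes 120 N, or if a joint passes its speed limit or range.

## Working session

There is one attempt and no reset: what is moved stays moved. The work goes in short steps, Python scripts to look and compute and a tool call to move; the robot and the scene stay as the last step left them, time stands still between calls to the robot, and variables do not carry over. Pictures are saved under pics/ and viewed, at most 10 in all, crops included, and the job is handed in when it is done.

Besides the shell and the picture viewer there is one more tool, called after "Emit:" as name(argument=value, ...), one argument or row to a line, values as JSON. send_rows: Moves the arm, as the interface text tells. Its arguments: {"type":"object","properties":{"plan":{"type":"array"},"squeeze":{"type":"number"}},"required":["plan"]}

```bash
mkdir -p pics; ls; cat > h.py <<'E'
from cell import *
import numpy as np, cv2
def ray(name,u,v):
    c=camera_info(name); K=np.array(c["K"]); p=np.array([(u-K[0,2])/K[0,0],(v-K[1,2])/K[1,1]])
    q=p.copy()
    for _ in range(20): q=p/(1+c["k1"]*(q@q))
    d=np.array([q[0],q[1],1.])
    if "rvec" in c:
        R=cv2.Rodrigues(np.array(c["rvec"],float))[0]; t=np.array(c["tvec"],float).ravel()
        return -R.T@t, R.T@d
    from scipy.spatial.transform import Rotation as Ro
    s=read_state(); R=Ro.from_euler('xyz',s["eef_rot"]).as_matrix(); M=np.array(c["mount"])
    return R@M[:3,3]+np.array(s["position"]), R@M[:3,:3]@d
def onz(name,u,v,z):
    o,d=ray(name,u,v); return o+d*(z-o[2])/d[2]
def grab(name,f):
    im=capture(name); cv2.imwrite(f"pics/{f}.png",im[:,:,::-1]); return im
def proj(name,P):
    c=camera_info(name); K=np.array(c["K"]); R=cv2.Rodrigues(np.array(c["rvec"],float))[0]
    q=R@np.array(P)+np.array(c["tvec"],float).ravel(); q=q[:2]/q[2]; q=q*(1+c["k1"]*(q@q))
    return K[:2,:2]@q+K[:2,2]
E
python3 - <<'E'
from h import *
s=read_state(); print(s); import cell; print(getattr(cell,'grip_point_offset',None), [n for n in dir(cell) if n[0]!='_'])
grab("scene","scene1"); grab("top","top1")
print(camera_info("top"),camera_info("scene"))
E
```

```text
pics
{'clock': 0.0, 'joint_pos': array([ 9.85878692e-01,  3.59515735e-01,  1.51144019e+00,  2.39668385e-05,
        1.27250677e+00, -1.15099173e-01]), 'qvel': array([ 0.00070069, -0.00012952, -0.00021458, -0.00187057,  0.00155568,
       -0.0010945 ]), 'joint_torque': array([ 1.67802493e-03, -5.27625811e+01, -2.78615624e+01, -1.67589646e-04,
        1.32632931e-02, -1.03678755e-05]), 'position': array([0.27121978, 0.53436764, 0.19944431]), 'eef_rot': array([-3.13973762e+00, -2.37508874e-04,  2.67176691e+00]), 'force': array([-0.01364272,  0.5207386 , -0.97987884]), 'moment': array([-0.04106946, -0.02428576, -0.01260676]), 'grip_force': 0.0, 'gripper_width': 0.0860256006843515}
0.0187 ['IKError', 'camera_info', 'capture', 'grip_point_offset', 'hand_in', 'read_state']
{'K': array([[408.69985989,   0.        , 320.07631523],
       [  0.        , 408.69985989, 196.02564667],
       [  0.        ,   0.        ,   1.        ]]), 'k1': 0.026733727444974202, 'rvec': array([ 2.1026314 , -2.14510306,  0.19492396]), 'tvec': array([0.0970065 , 0.53679068, 0.97847214])} {'K': array([[481.5805522 ,   0.        , 321.85882276],
       [  0.        , 481.5805522 , 205.18848516],
       [  0.        ,   0.        ,   1.        ]]), 'k1': 0.009612438791208256, 'rvec': array([ 2.05699911, -0.72823231,  0.41869371]), 'tvec': array([-0.35372221,  0.30396247,  0.86306483])}
```

View pics/scene1.png

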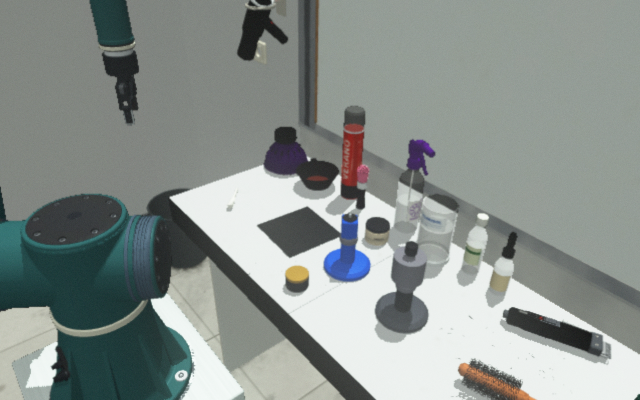

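View pics/top1.png

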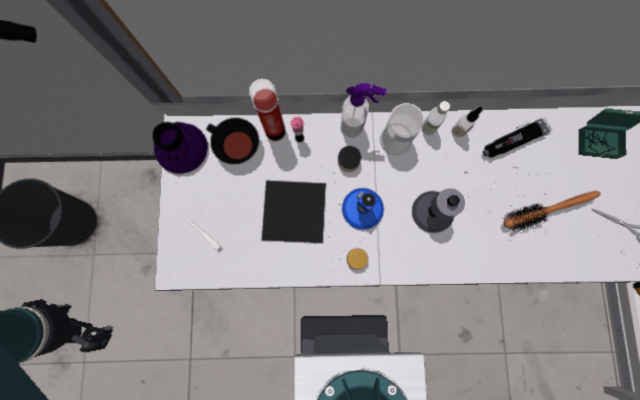

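Candidates for the mast: the dark grey one with the cap (scene 407,275; top 435,210), and the blue lookalike (scene 349,245; top 363,208). I choose the grey capped one. The mat is at top (295,212), the dark pot at (357,259), the pale pot at (349,158) and the clip at (206,235).

```bash
python3 - <<'E'
from h import *
im=cv2.imread("pics/top1.png"); sc=cv2.imread("pics/scene1.png")
g=im.max(2)
m=np.zeros_like(g); m[170:255,250:338]=(g[170:255,250:338]<90)*255
c=max(cv2.findContours(m,0,2)[0],key=cv2.contourArea); r=cv2.minAreaRect(c); print("mat",r)
B=np.array([onz("top",u,v,.003)[:2] for u,v in cv2.boxPoints(r)]); print(B.round(4),B.mean(0))
m=np.zeros_like(g); m[180:245,405:475]=(g[180:245,405:475]<150)*255
c=max(cv2.findContours(m,0,2)[0],key=cv2.contourArea); print("foot+cap",cv2.boundingRect(c))
for n,(u,v),z in [("dark",(357,259),.036),("pale",(349,158),.048),("clip",(206,235),.01),("blue",(362,209),.02)]: print(n,onz("top",u,v,z).round(3))
a=cv2.resize(im[180:245,400:480],None,fx=6,fy=6,interpolation=2); b=cv2.resize(sc[235:335,365:445],None,fx=3.9,fy=3.9,interpolation=2)
cv2.imwrite("pics/c1.png",np.hstack([a,b[:390,:300]]))
E
```

```text
mat ((293.3759460449219, 211.542724609375), (60.68394088745117, 59.709495544433594), 2.7927021980285645)
[[0.4353 0.2393]
 [0.5929 0.2327]
 [0.5816 0.0722]
 [0.4246 0.0831]] [0.50861758 0.15681403]
foot+cap (412, 189, 53, 54)
dark [ 0.381 -0.002  0.036]
pale [0.637 0.01  0.048]
clip [0.45  0.381 0.01 ]
blue [ 0.508 -0.021  0.02 ]
```

View pics/c1.png

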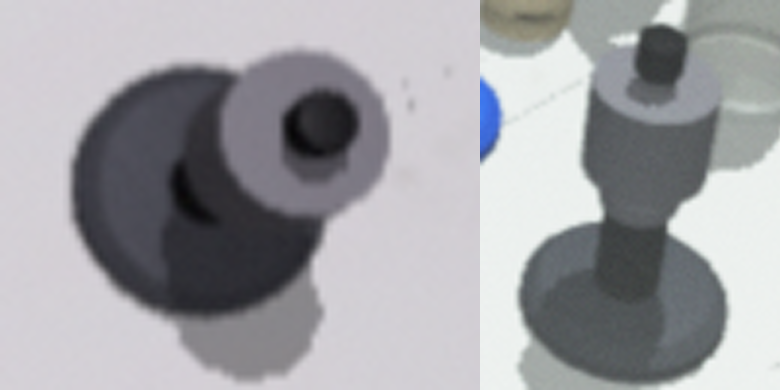

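```bash
python3 - <<'E'
from h import *
print(onz("top",450.2,201.8,.154),onz("top",453.9,199.9,.182),onz("top",432.5,211.3,.015))
print(onz("scene",411.2,244.5,.182), onz("scene",365+(655-480)/3.9,235+82/3.9,.154))
s=read_state();print(s["eef_rot"],camera_info("wrist"))
E
```

```text
[ 0.50007874 -0.20518309  0.154     ] [ 0.49946686 -0.2044933   0.182     ] [ 0.49920731 -0.20263406  0.015     ]
[ 0.49939378 -0.20788485  0.182     ] [ 0.50034731 -0.20818302  0.154     ]
[-3.13993679e+00 -2.07386932e-04  2.67183567e+00] {'K': array([[346.94834829,   0.        , 319.60234414],
       [  0.        , 346.94834829, 199.19067063],
       [  0.        ,   0.        ,   1.        ]]), 'k1': -0.04499137491778947, 'mount': array([[-6.52344463e-04, -9.65565151e-01, -2.60160555e-01,
         6.58805888e-02],
       [ 9.99999509e-01, -4.35915264e-04, -8.89602792e-04,
        -9.28451862e-05],
       [ 7.45561497e-04, -2.60161008e-01,  9.65564961e-01,
        -1.73848308e-01],
       [ 0.00000000e+00,  0.00000000e+00,  0.00000000e+00,
         1.00000000e+00]])}
```

Emit:
send_rows(
  plan=[
    [[85,0,0,40,0,0,0],[85,10,-20,40,0,0,0],[85,25,-38,20,0,0,0],[85,25,-42,0,0,0,0],[85,25,-42,0,0,0,0],[85,25,-42,0,0,0,0],[85,25,-42,0,0,0,0],[85,25,-42,0,0,0,0]],
  ],
  squeeze=40,
)

```text
clock: 0.9
position: [0.432, 0.2651, 0.3001]
eef_rot: [-3.141, -0.0, 2.672]
force: [1.3, 0.6, -0.5]
gripper_width: 0.0849
grip_force: 0.0
```

Emit:
send_rows(
  plan=[
    [[85,20,-44,0,0,0,0],[85,18,-46,0,0,0,0],[85,16,-46,0,0,0,0],[85,10,-48,0,0,0,0],[85,5,-49,0,0,0,0],[85,0,-49,0,0,0,0],[85,0,-49,0,0,0,0],[85,0,-49,0,0,0,0]],
  ],
)

```text
clock: 1.7
position: [0.5, -0.1149, 0.3]
eef_rot: [-3.142, -0.001, 2.672]
force: [1.0, -0.1, 1.1]
gripper_width: 0.0852
grip_force: 0.0
```

Emit:
send_rows(
  plan=[
    [[85,0,-45,0,0,0,0],[85,0,-46,-30,0,0,0],[85,0,0,-20,0,0,0],[85,0,0,0,0,0,0]],
  ],
)

```text
clock: 2.1
position: [0.4981, -0.1999, 0.2497]
eef_rot: [3.141, -0.007, 2.669]
force: [-1.3, 0.5, -0.5]
gripper_width: 0.0849
grip_force: 0.0
```

```bash
python3 - <<'E'
from h import *
print(read_state()["position"]); grab("wrist","w1")
E
```

```text
[ 0.49806975 -0.19994294  0.24965722]
```

View pics/w1.png

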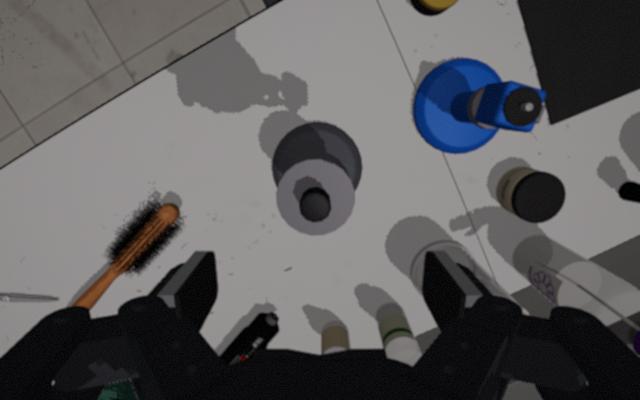

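The wrist image shows the grey cap below, with its knob at (315,204), and the blue decoy at upper right. Checking the knob position.

```bash
python3 - <<'E'
from h import *
s=read_state();print(s["position"],s["eef_rot"]); print(onz("wrist",314.5,204,.182),onz("wrist",316,197,.154))
E
```

```text
[ 0.49914704 -0.19949559  0.25144428] [ 3.1412221  -0.00437665  2.67066952]
[ 0.49999324 -0.20442856  0.182     ] [ 0.50209642 -0.20460674  0.154     ]
```

Emit:
send_rows(
  plan=[
    [[60,1,-5,-20,0,0,0],[60,0,0,-25,0,0,0],[60,0,0,0,0,0,0]],
  ],
)

```text
clock: 2.45
position: [0.5002, -0.203, 0.2065]
eef_rot: [3.141, -0.004, 2.673]
force: [-0.2, -1.0, 0.3]
gripper_width: 0.0604
grip_force: 0.0
```

Emit:
send_rows(
  plan=[
    [[60,0,-2,-20,0,0,0],[60,0,0,-20,0,0,0],[60,0,0,-12,0,0,0],[60,0,0,0,0,0,0]],
  ],
)

```text
clock: 2.85
position: [0.5012, -0.206, 0.1557]
eef_rot: [3.142, -0.002, 2.673]
force: [-0.2, 1.2, 0.3]
gripper_width: 0.06
grip_force: 0.0
```

Emit:
send_rows(
  plan=[
    [[10,0,0,0,0,0,0],[10,0,0,0,0,0,0],[10,0,0,0,0,0,0],[10,0,0,0,0,0,0],[10,0,0,0,0,0,0]],
  ],
)

```text
clock: 3.35
position: [0.5018, -0.207, 0.1563]
eef_rot: [-3.141, 0.001, 2.672]
force: [-0.3, -0.6, 0.6]
gripper_width: 0.0099
grip_force: 0.0
```

```bash
python3 - <<'E'
from h import *
a=grab("scene","s2"); b=grab("wrist","w2")
cv2.imwrite("pics/c2.png",np.hstack([cv2.resize(a[170:340,330:500],(400,400)),cv2.resize(b[100:400,170:470],(400,400))])[:,:,::-1])
E
```

```text
(no output)
```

View pics/c2.png

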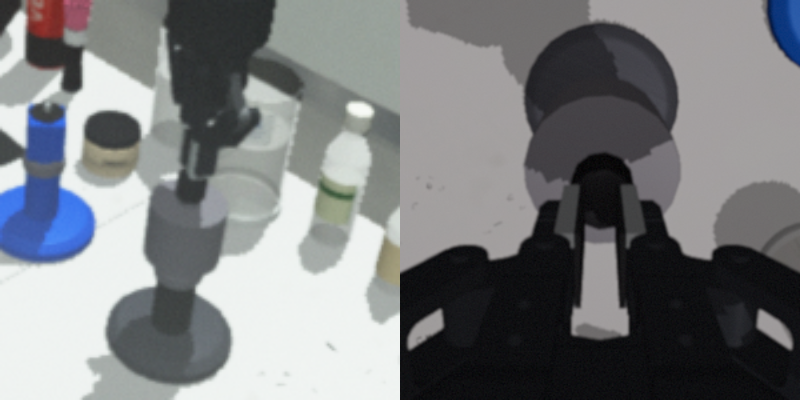

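```bash
python3 - <<'E'
from h import *
s=read_state();print(s)
E
```

```text
{'clock': 3.45, 'joint_pos': array([-5.18541005e-01,  3.22628297e-01,  1.68838213e+00, -1.04627709e-04,
        1.13039333e+00, -1.61943106e+00]), 'qvel': array([ 0.00126414,  0.0016465 ,  0.00242466,  0.00258109, -0.00086621,
       -0.00027629]), 'joint_torque': array([ 1.18619201e-02, -4.77285612e+01, -2.52461869e+01, -3.64548641e-04,
       -9.36203360e-04,  4.48516812e-05]), 'position': array([ 0.50164867, -0.20696961,  0.15609629]), 'eef_rot': array([-3.14148893e+00,  1.84074528e-04,  2.67173099e+00]), 'force': array([-0.79678033, -0.31176692,  0.73566039]), 'moment': array([-0.01264957, -0.00703178,  0.03674762]), 'grip_force': 0.0, 'gripper_width': 0.009871305289299248}
```

```bash
python3 - <<'E'
from h import *
for v in (217,239,265): print(v,onz("wrist",321,v,.182),onz("wrist",321,v,.160))
c=camera_info("wrist");K=np.array(c["K"]);M=np.linalg.inv(np.array(c["mount"]))
for p in [(0,0,0),(0,0,-.0187),(0,.012,-.0187),(0,-.012,-.0187),(0,.005,-.0187),(.011,.005,0),(-.011,.005,0)]:
    q=M@np.array([*p,1]); print(p,K[:2,:2]@(q[:2]/q[2])+K[:2,2])
for P in [(.5,-.206,.182),(.5,-.206,.16),(.5,-.206,.156)]: print(proj("scene",P))
E
python3 - <<'E'
import cv2
a=cv2.imread("pics/s2.png"); b=cv2.imread("pics/w2.png")
import numpy as np
x=cv2.resize(a[190:290,375:445],(420,600),interpolation=2); y=cv2.resize(b[180:330,270:365],(380,600),interpolation=2)
o=np.hstack([x,y]); o=np.clip(255*(o/255.)**.6,0,255).astype('uint8'); cv2.imwrite("pics/c3.png",o)
E
```

```text
217 [ 0.48598918 -0.1985754   0.182     ] [ 0.49240537 -0.20175527  0.16      ]
239 [ 0.49538891 -0.20334347  0.182     ] [ 0.503203   -0.20723243  0.16      ]
265 [ 0.50696129 -0.20921328  0.182     ] [ 0.51649637 -0.21397518  0.16      ]
(0, 0, 0) [320.09937868 233.66589256]
(0, 0, -0.0187) [320.12415369 247.50514789]
(0, 0.012, -0.0187) [345.06433359 247.49739325]
(0, -0.012, -0.0187) [295.18716281 247.51290155]
(0, 0.005, -0.0187) [330.51550773 247.50191691]
(0.011, 0.005, 0) [329.61801728 213.97199996]
(-0.011, 0.005, 0) [329.33932705 252.75336739]
[410.65619743 243.88763443]
[409.25931922 253.06267885]
[409.00935569 254.70496951]
```

View pics/c3.png

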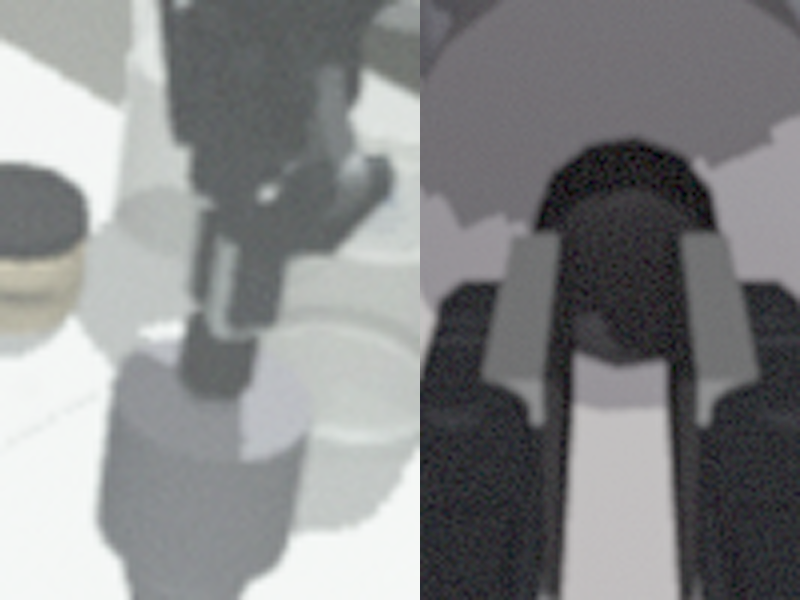

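The fingertips stopped just above the knob, about 25 mm behind the stated TCP. I'll reopen, go 22 mm lower and close again.

Emit:
send_rows(
  plan=[
    [[60,0,0,0,0,0,0],[60,0,0,0,0,0,0],[60,-1,2,-8,0,0,0],[60,0,0,-8,0,0,0],[60,0,0,-6,0,0,0],[60,0,0,0,0,0,0]],
  ],
)

```text
clock: 4.05
position: [0.4996, -0.2043, 0.1325]
eef_rot: [-3.142, -0.003, 2.672]
force: [-0.3, 0.0, -0.0]
gripper_width: 0.0604
grip_force: 0.0
```

Emit:
send_rows(
  plan=[
    [[18,0,0,0,0,0,0],[18,0,0,0,0,0,0],[18,0,0,0,0,0,0],[18,0,0,0,0,0,0],[18,0,0,0,0,0,0]],
  ],
)

```text
clock: 4.55
position: [0.5009, -0.2052, 0.1343]
eef_rot: [-3.141, 0.001, 2.672]
force: [0.5, -1.1, 1.2]
gripper_width: 0.0222
grip_force: 39.1
```

Emit:
send_rows(
  plan=[
    [[15,0,0,10,0,0,0],[15,0,0,20,0,0,0],[15,0,0,30,0,0,0],[15,0,0,30,0,0,0],[15,0,0,30,0,0,0],[15,0,0,10,0,0,0],[15,0,0,0,0,0,0],[15,0,0,0,0,0,0]],
  ],
)

```text
clock: 5.35
position: [0.4999, -0.2045, 0.2628]
eef_rot: [3.142, -0.002, 2.672]
force: [0.5, 0.6, -0.3]
gripper_width: 0.0225
grip_force: 39.3
```

Emit:
send_rows(
  plan=[
    [[15,0,20,0,0,0,0],[15,0,35,0,0,0,0],[15,2,45,0,0,0,0],[15,2,45,0,0,0,0],[15,2,45,0,0,0,0],[15,2,45,0,0,0,0],[15,0,45,0,0,0,0],[15,0,45,0,0,0,0]],
  ],
)

```text
clock: 6.15
position: [0.507, 0.1217, 0.2618]
eef_rot: [-3.139, -0.003, 2.672]
force: [0.5, -0.2, -1.1]
gripper_width: 0.0224
grip_force: 39.3
```

Emit:
send_rows(
  plan=[
    [[15,0,25,0,0,0,0],[15,0,12,0,0,0,0],[15,0,0,0,0,0,0],[15,0,0,0,0,0,0]],
  ],
)

```text
clock: 6.55
position: [0.5082, 0.156, 0.263]
eef_rot: [-3.14, -0.001, 2.672]
force: [0.2, 0.8, -0.5]
gripper_width: 0.0223
grip_force: 39.4
```

```bash
python3 - <<'E'
from h import *
print(read_state()["position"])
a=grab("top","t3"); b=grab("scene","s3")
x=cv2.resize(a[170:270,250:370],(400,333),interpolation=2);y=cv2.resize(a[160:260,390:500],(400,364),interpolation=2)
z=cv2.resize(b[150:340,240:450],(400,362))
o=np.zeros((364,800,3),np.uint8); o[:362,:400]=z; o[:,400:]=y
cv2.imwrite("pics/c4.png",o[:,:,::-1])
E
```

```text
[0.50816904 0.15598633 0.26301994]
```

View pics/c4.png

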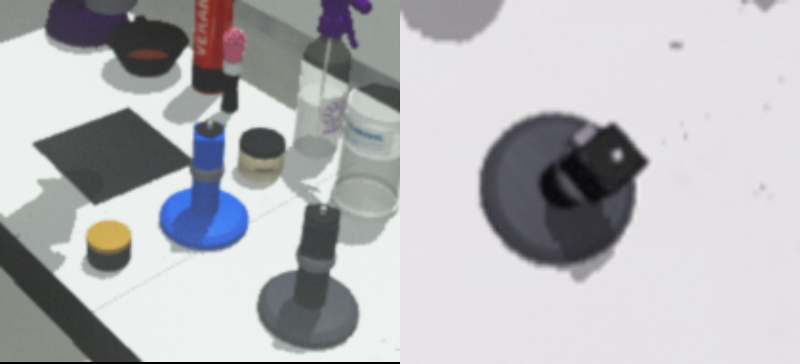

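The cap is off. The bare head shows a grey button on its upper-left side at crop (585,135). Lowering the cap to the mat.

Emit:
send_rows(
  plan=[
    [[15,0,0,-30,0,0,0],[15,0,0,-45,0,0,0],[15,0,0,-45,0,0,0],[15,0,0,-45,0,0,0],[15,0,0,-30,0,0,0],[15,0,0,-15,0,0,0],[15,0,0,-5,0,0,0],[15,0,0,0,0,0,0]],
  ],
)

```text
clock: 7.45
position: [0.5086, 0.1561, 0.0487]
eef_rot: [-3.141, -0.001, 2.67]
force: [0.5, 0.4, -0.5]
gripper_width: 0.0225
grip_force: 39.4
```

Emit:
send_rows(
  plan=[
    [[15,0,0,-3,0,0,0],[15,0,0,-2,0,0,0],[15,0,0,-2,0,0,0],[15,0,0,0,0,0,0],[15,0,0,0,0,0,0]],
  ],
)

```text
clock: 7.95
position: [0.5088, 0.1572, 0.0422]
eef_rot: [3.141, 0.0, 2.672]
force: [-0.0, 0.2, -1.3]
gripper_width: 0.0222
grip_force: 39.4
```

Emit:
send_rows(
  plan=[
    [[15,0,0,-2,0,0,0],[15,0,0,-1,0,0,0],[15,0,0,0,0,0,0],[15,0,0,0,0,0,0]],
  ],
)

```text
clock: 8.35
position: [0.5085, 0.1571, 0.0389]
eef_rot: [-3.141, -0.0, 2.672]
force: [0.5, 0.7, -0.3]
gripper_width: 0.0222
grip_force: 39.4
```

Emit:
send_rows(
  plan=[
    [[15,0,0,-1,0,0,0],[15,0,0,-1,0,0,0],[15,0,0,0,0,0,0],[15,0,0,0,0,0,0]],
  ],
)

```text
clock: 8.75
position: [0.5087, 0.1568, 0.0384]
eef_rot: [-3.141, 0.001, 2.672]
force: [-4.5, -2.1, 16.0]
gripper_width: 0.0225
grip_force: 40.9
```

Emit:
send_rows(
  plan=[
    [[50,0,0,1,0,0,0],[50,0,0,0,0,0,0],[50,0,0,0,0,0,0],[50,0,0,0,0,0,0],[50,0,0,15,0,0,0],[50,0,0,25,0,0,0],[50,0,0,40,0,0,0],[50,0,0,45,0,0,0]],
  ],
)

```text
clock: 9.55
position: [0.5073, 0.1568, 0.163]
eef_rot: [-3.139, -0.003, 2.672]
force: [1.1, 0.4, 0.3]
gripper_width: 0.0497
grip_force: 0.0
```

Emit:
send_rows(
  plan=[
    [[85,0,-20,45,0,0,0],[85,0,-45,15,0,0,0],[85,0,-50,0,0,0,0],[85,-3,-49,0,0,0,0],[85,-3,-49,0,0,0,0],[85,-3,-49,0,0,0,0],[85,0,-40,0,0,0,0],[85,0,0,0,0,0,0]],
  ],
)

```text
clock: 10.35
position: [0.4998, -0.1499, 0.2229]
eef_rot: [-3.14, 0.002, 2.667]
force: [-1.0, -0.3, 0.7]
gripper_width: 0.0849
grip_force: 0.0
```

```bash
python3 - <<'E'
from h import *
s=read_state();print(s["position"])
a=grab("top","t4"); b=grab("scene","s4"); w=grab("wrist","w4")
x=cv2.resize(b[140:300,230:370],(350,400)); y=cv2.resize(w[60:300,200:470],(450,400))
o=np.hstack([x,y]);o=np.clip(255*(o/255.)**.6,0,255).astype('uint8'); cv2.imwrite("pics/c5.png",o[:,:,::-1])
E
```

```text
[ 0.49982404 -0.14986813  0.22286052]
```

View pics/c5.png

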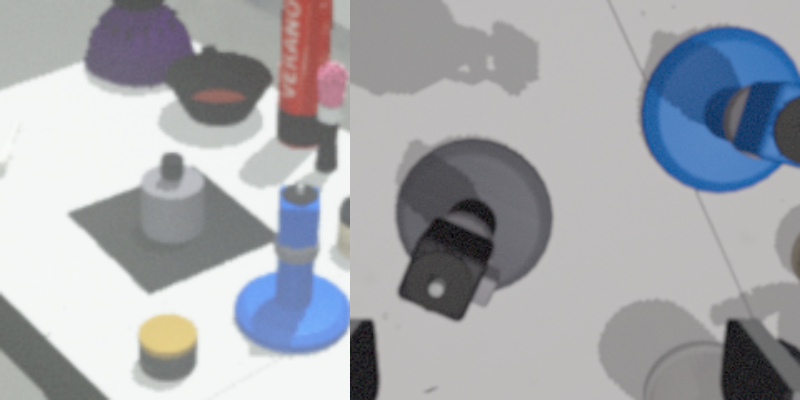

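The cap stands upright on the mat. In the right-hand view, the head's top-face corners are at about (490,262), (462,320), (400,293) and (432,242), the screw at (436,289), and the button on the right at (485,290).

```bash
python3 - <<'E'
from h import *
f=lambda x,y,z:onz("wrist",200+(x-350)/1.6667,60+y/1.6667,z)[:2]
C=np.array([f(490,263,.136),f(462,320,.136),f(400,293,.136),f(432,242,.136)])
print(C.round(4)); d=np.roll(C,-1,0)-C; print(np.hypot(*d.T),np.degrees(np.arctan2(d[:,1],d[:,0])))
print(f(436,289,.147),f(486,288,.127), C.mean(0), C[[0,2]].mean(0))
s=read_state();print(s["position"],s["eef_rot"],s["joint_pos"])
E
```

```text
[[ 0.5036 -0.1786]
 [ 0.523  -0.2048]
 [ 0.4972 -0.2246]
 [ 0.4821 -0.198 ]]
[0.03258781 0.03253522 0.03062288 0.02890126] [ -53.35846206 -142.43633827  119.59245583   42.04183594]
[ 0.50069142 -0.20410641] [ 0.51630586 -0.18882415] [ 0.5014971  -0.20149168] [ 0.50041555 -0.20161179]
[ 0.49921498 -0.14452324  0.22255612] [ 3.14120598e+00 -1.23904663e-03  2.67085287e+00] [-4.15118023e-01  2.22876630e-01  1.65029036e+00  4.76398231e-04
  1.26964133e+00 -1.51531591e+00]
```

Emit:
send_rows(
  plan=[
    [[85,0,-20,0,0,0,-8],[85,0,-20,0,0,0,-8],[85,0,-17,0,0,0,-8],[85,0,0,0,0,0,0],[85,0,0,0,0,0,0]],
  ],
)

```text
clock: 11.0
position: [0.4996, -0.2003, 0.2228]
eef_rot: [3.141, -0.001, 2.257]
force: [-1.2, 0.3, -0.4]
gripper_width: 0.085
grip_force: 0.0
```

```bash
python3 - <<'E'
from h import *
s=read_state();print(s["position"],s["eef_rot"]); w=grab("wrist","w5")
o=cv2.resize(w[110:310,200:440],(720,600),interpolation=2);o=np.clip(255*(o/255.)**.5,0,255).astype('uint8'); cv2.imwrite("pics/c6.png",o[:,:,::-1])
E
```

```text
[ 0.49958083 -0.20034746  0.22275267] [ 3.14142475e+00 -1.10294575e-03  2.25671989e+00]
```

View pics/c6.png

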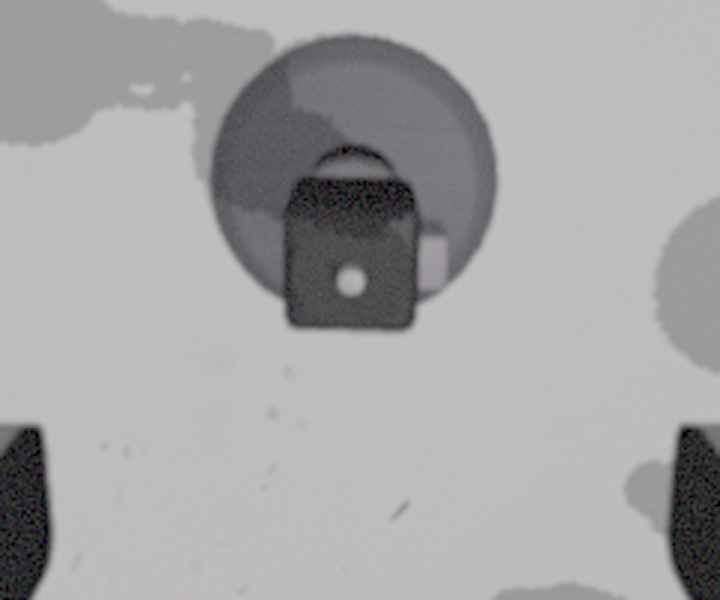

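The head is square to the fingers, with the button to the right and the screw at crop (350,281).

```bash
python3 - <<'E'
from h import *
p=onz("wrist",200+350/3-.3,110+281/3-.3,.147);s=read_state();y=s["eef_rot"][2];P=s["position"]
d=(p-P)[:2]; print(p,P,"along x,y tool",d@[np.cos(y),np.sin(y)],d@[np.sin(y),-np.cos(y)])
E
```

```text
[ 0.50030395 -0.20552551  0.147     ] [ 0.49951028 -0.20016805  0.22276202] along x,y tool -0.0046480406556833765 -0.002779918656662048
```

Emit:
send_rows(
  plan=[
    [[80,1,-5,-10,0,0,0],[80,0,0,-25,0,0,0],[80,0,0,-25,0,0,0],[80,0,0,-25,0,0,0],[80,0,0,-20,0,0,0],[80,0,0,-15,0,0,0],[80,0,0,0,0,0,0]],
  ],
)

```text
clock: 11.75
position: [0.4987, -0.2053, 0.1004]
eef_rot: [-3.14, -0.005, 2.255]
force: [0.4, -0.3, -0.6]
gripper_width: 0.0799
grip_force: 0.0
```

Emit:
send_rows(
  plan=[
    [[80,0,0,-10,0,0,0],[80,0,0,-10,0,0,0],[80,0,0,-10,0,0,0],[80,0,0,-3,0,0,0],[80,0,0,0,0,0,0]],
  ],
)

```text
clock: 12.25
position: [0.5002, -0.2067, 0.0694]
eef_rot: [-3.141, -0.001, 2.253]
force: [0.4, -0.7, 0.5]
gripper_width: 0.08
grip_force: 0.0
```

```bash
python3 - <<'E'
from h import *
print(read_state()["position"]); a=grab("scene","s6"); b=grab("wrist","w6")
x=cv2.resize(a[190:340,345:465],(400,500),interpolation=2); y=cv2.resize(b[80:400,190:446],(400,500))
o=np.hstack([x,y]);o=np.clip(255*(o/255.)**.5,0,255).astype('uint8'); cv2.imwrite("pics/c7.png",o[:,:,::-1])
for z in (.07,.088,.098,.116,.136): print(z,(proj("scene",(.5,-.205,z))-[345,190])*3.33)
E
```

```text
[ 0.50021849 -0.20669084  0.06937477]
0.07 [194.94254792 326.13926536]
0.088 [198.3379674  303.70114592]
0.098 [200.25522476 291.03475275]
0.116 [203.76347364 267.8640102 ]
0.136 [207.75028568 241.54282411]
```

View pics/c7.png

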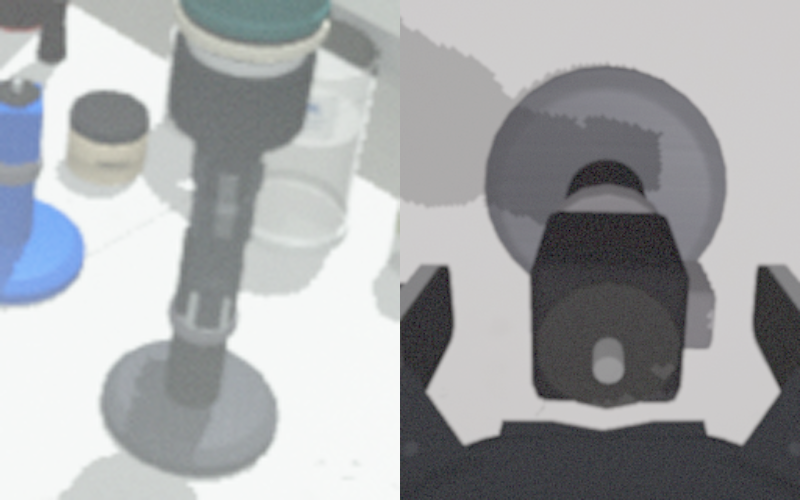

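Both fingers straddle the head with no contact, and the tips are near z 0.10–0.11. I'll nudge 1 mm towards the button and close.

Emit:
send_rows(
  plan=[
    [[50,1,1,-2,0,0,0],[50,0,0,0,0,0,0],[50,0,0,0,0,0,0],[30,0,0,0,0,0,0],[30,0,0,0,0,0,0],[30,0,0,0,0,0,0],[30,0,0,0,0,0,0],[30,0,0,0,0,0,0]],
  ],
  squeeze=80,
)

```text
clock: 13.15
position: [0.502, -0.2063, 0.069]
eef_rot: [3.141, 0.001, 2.252]
force: [-0.9, 0.8, 6.3]
gripper_width: 0.0352
grip_force: 78.6
```

Width matches the button fully pressed (37 mm less pad give). Pulling up.

Emit:
send_rows(
  plan=[
    [[30,0,0,0,0,0,0],[30,0,0,4,0,0,0],[30,0,0,8,0,0,0],[30,0,0,10,0,0,0],[30,0,0,10,0,0,0],[30,0,0,10,0,0,0],[30,0,0,0,0,0,0],[30,0,0,0,0,0,0]],
  ],
)

```text
clock: 13.95
position: [0.5017, -0.2061, 0.1103]
eef_rot: [3.142, 0.001, 2.253]
force: [1.2, -3.1, -4.5]
gripper_width: 0.0351
grip_force: 80.7
```

Emit:
send_rows(
  plan=[
    [[30,0,0,10,0,0,0],[30,0,0,10,0,0,0],[30,0,0,10,0,0,0],[30,0,0,10,0,0,0],[30,0,0,8,0,0,0],[30,0,0,5,0,0,0],[30,0,0,0,0,0,0],[30,0,0,0,0,0,0]],
  ],
)

```text
clock: 14.75
position: [0.5016, -0.206, 0.1629]
eef_rot: [-3.141, 0.0, 2.253]
force: [3.1, -3.3, -9.3]
gripper_width: 0.0353
grip_force: 81.2
```

Emit:
send_rows(
  plan=[
    [[30,0,0,2,0,0,0],[30,0,0,2,0,0,0],[30,0,0,1,0,0,0],[30,0,0,0,0,0,0],[30,0,0,0,0,0,0]],
  ],
)

```text
clock: 15.25
position: [0.5016, -0.206, 0.1679]
eef_rot: [-3.141, -0.0, 2.253]
force: [2.6, -3.9, -9.2]
gripper_width: 0.035
grip_force: 81.1
```

Emit:
send_rows(
  plan=[
    [[30,0,0,1,0,0,0],[30,0,0,1,0,0,0],[30,0,0,0,0,0,0],[30,0,0,0,0,0,0],[30,0,0,0,0,0,0]],
  ],
)

```text
clock: 15.75
position: [0.5015, -0.2059, 0.1693]
eef_rot: [-3.141, -0.0, 2.253]
force: [3.8, -4.8, -15.5]
gripper_width: 0.0351
grip_force: 81.9
```

The force rose to 15.5 N at a rise of 100 mm, which is the second stop with no slip.

```bash
python3 -c "
from cell import *
print(read_state()['force'],hand_in())"
```

```text
the job is handed in; nothing more can be done
[  3.7688817   -4.8368515  -15.46602119] None
```

The job is handed in: the cap stands upright on the mat, and the arm is still holding the head at the second stop, 100 mm above home; no verdict came back.

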